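Sweep desoldered relays off the salvage tray into its drawer

TASK

Clear the three desoldered relays off the salvage tray: push the sliding cover open by its upright lip as far as it goes, sweep all three relays along the deck with the fingers so that they drop through the mouth into the drawer, then push the cover fully shut again so that nothing can get out. Nothing is to be picked up, and the black loupe standing on the deck stays where it is, as do the tools and parts lying round the tray.

Things in the scene. Friction and masses are not known exactly. Their poses are not given: they have to be found in the camera images.
- tray: Low grey salvage tray with aluminium deck, fixed to the bench, 208 (x) by 309 (y), 70 mm high. Origin on the bench top; z up; its y runs along the deck AWAY from the drop mouth, x = 0 midway across. Deck top z = 60 mm, x -100..100, y -35..155 mm. 4 mm walls, tops at z = 70 mm: both long sides (x = 100 and -100) and the end y = 155. Yaw within 0.2 rad of the world's
- tray_mouth (a point): Centre of the drop mouth, level with the deck: tray x = 0, y = -62.5, z = 60 mm. The mouth spans tray x -100..100, y -90 (outer edge) to -35 mm (deck edge); when the cover is open, things swept past the deck edge fall through it into the drawer space (floor at z = 7 mm, y -146..-35 mm)
- tray_shelf (a point): Centre of the cover's parking shelf: tray x = 0, y = -120, z = 55 mm; shelf y -150..-90 mm, no wall at its outer end, so the fingers can come in there above the cover. Beyond this end the fixed microscope's head hangs over the green board, at world x 0.46..0.70, y -0.14..0.01, z 0.16..0.42 m: bring the arm in between it and the robot, not through it
- cover (a joint): Slide of the steel cover along the tray's -y, in m: 0 = shut over the mouth, 0.055 = fully open on its parking shelf (end stops at both). It starts shut or up to 8 mm open, has about 1.5 N of friction, stays where it is left, and moves only by being pushed
- cover_lip (a point): Middle of the cover's upright steel lip, moves with it: 3 mm thick (tray y), 188 mm wide (tray x), z 58..84 mm; this point at z = 70, tray x = 0, y = -36.5 shut, -91.5 mm open. The flat cover (top z = 58) runs 54 mm from the lip towards -y. Open: push the lip's deck side to -y. Shut: push its other side to +y. Opened, the lip stands at the mouth's outer edge as a backstop
- relay_0: One of three alike power relays, a black box 15.5 x 19 x 15.5 mm (x, y, z) of 12 g with five short brass pins on its upper face; origin at the centre of the box (67.8 mm above the bench while it lies on the deck), any yaw. It lies loose on the deck, tray y 30..95 mm
- relay_1: One of three alike power relays, a black box 15.5 x 19 x 15.5 mm (x, y, z) of 12 g with five short brass pins on its upper face; origin at the centre of the box (67.8 mm above the bench while it lies on the deck), any yaw. It lies loose on the deck, tray y 30..95 mm
- relay_2: One of three alike power relays, a black box 15.5 x 19 x 15.5 mm (x, y, z) of 12 g with five short brass pins on its upper face; origin at the centre of the box (67.8 mm above the bench while it lies on the deck), any yaw. It lies loose on the deck, tray y 30..95 mm
- loupe: Black eye loupe, a round cup 36 mm across and 34 mm high standing loose on the deck among the relays; origin at the centre of its underside, z up. It stays there: relays pass beside it, and no relay lies behind it as seen from the mouth
- driver: Bystander: blue screwdriver 158 mm long, lying on the bench behind the tray; origin at the centre of its underside
- dish: Bystander: small light dish of screws, 54 mm across, 18 mm high, on the bench left of the tray; origin at the centre of its underside
- spare_board: Bystander: small circuit board 30 x 62 x 8 mm on the bench left of the tray; origin at the centre of its underside
- sucker: Bystander: blue solder sucker 192 mm long, lying on the bench behind the tray; origin at the centre of its underside

How it is judged:
By the outcome, as a careful person would: the job done as asked, in the order asked, and still so for the second after the job is handed in, with the robot touching nothing.
It also fails if it takes over 61 s, if anything falls off the work surface, if the arm or the gripper's body presses on something with over 40 N, if the wrist force passes 120 N, or if a joint passes its speed limit or range.

ROBOT

A 6-joint arm with a two-finger parallel gripper is mounted at the origin on a cart in front of the work surface, level with it; the furniture and walls round the work are solid. World frame = base frame: x ahead of the robot, y to its left, z up, the work surface at z = 0. Lengths are in m, angles in degrees, forces in N, time in s.
With the tool pointing down it reaches from about 0.4 to 0.825 m from the base axis. Payload 7 kg.
Tool frame: the origin (TCP) lies midway between the tips of the shut fingers; the grasp point (between the pads) lies r.grip_depth behind it (r.grip_depth is the distance from the TCP to the grasp point, in m); z points along the fingers, y is the line along which they close (so a half turn about z gives the same grasp; the last joint's range is limited). The gripper opens to 88 mm and grips with 3 to 60 N. Pads are 19 mm wide; open, the fingers measure 130 mm over their backs; the gripper's body (78 mm by 193 mm) begins 47 mm behind the grasp point.
Start: joints at [-53.852, 20.546, 0.682, 0, -70.136, -16.507], TCP at [0.227, -0.636, 0.227] pointing down, gripper open.
Joint ranges: [-176.03, 176.03], [-82.01, 121.73], [-58.28, 71.71], [-173.87, 95.51], [-174.79, -0.11], [-173.66, 173.66]. Speed limits (degrees/s): [136.94, 136.94, 172.46, 180, 180, 180].

INTERFACE

Orientations are given as [roll, pitch, yaw] about the fixed x, y, z axes, in that order (R = Rz(yaw) Ry(pitch) Rx(roll)).
In Python, from plant import r gives the robot as it stands.
- The arm moves only by the tool drive_effector, called after "Request:" as name(argument=value, ...) on one line, values as JSON. Schema: {"type":"object","properties":{"rows":{"type":"array","items":{"type":"object","properties":{"x":{"type":"number"},"y":{"type":"number"},"z":{"type":"number"},"ax":{"type":"number"},"ay":{"type":"number"},"az":{"type":"number"}},"additionalProperties":false},"minItems":1,"maxItems":12},"jaw":{"type":"number"},"grip_force":{"type":"number"},"only":{"type":"string"},"quiet":{"type":"boolean"},"lines":{"type":"string"}},"required":["rows"],"additionalProperties":false}. rows is a list of rows, 1 to 12 of them, each an object with the fields x, y, z (the shift in units of 100 mm), ax, ay, az (a rotation vector in degrees); a field left out counts as zero; each row is the pose to reach, as a shift and turn from the pose commanded when the call began, along the tool's axes at that moment; what a row does not reach only later rows make up. A row lasts 1/12 s, in which the tool goes at most 0.0417 m and 7.16 degrees, less where a joint would pass 70% of its speed; a pose out of reach is approached as far as the arm can. jaw is the finger opening in m, set as the call begins (left out keeps the last). The fingers move at their own pace and stop on an object; grip_force is the grip in N (left out, the last holds). Time passes only in rows, so rows that do not move let the fingers close. The tool returns the time, the measured TCP pose, the force, the opening and the grip force at its end. only (a regular expression) keeps the lines of the reply that match it, lines (a string "A,B") keeps lines A to B, and quiet returns only ok. Input that does not fit is refused with a message, and nothing moves.
- r.get_state(): the state, without advancing time (a new reading comes with each control period).
- r.capture(name): name is "side" or "top"; returns a dict with "frame" (400x640x3 uint8, red, green, blue), "z_map" (400x640 float32, m along the optical axis (not along the pixel's ray), 0 where there is no reading), "fx", "fy", "cx", "cy" (pixels), "cam_to_world" (4x4, takes a point from camera to world coordinates). Camera axes: x right, y down, z forward; pixel columns grow to the right and rows downward; lengths in m; the calibration is good to about 2 mm. A picture is of the moment at which its call begins.
- r.close_job(): hands the job in; it is judged then, once.
The state is a dict: "time_s": time; "joints": joint angles; "qd": joint speeds; "joint_torque": joint torques, N m; "tcp_pos": TCP position; "eef_rot": TCP orientation; "contact_force": force on the tool from outside, world axes, zero at the start; "moment": the same for the moment, N m; "gripper_width": finger opening in m; "gripper_force": force on a finger pad.
Only numpy, scipy, OpenCV 4.12 (cv2) and the standard library are available. Lean on these libraries where they do the work, as an engineer would, in place of code of your own. Each camera call takes 0.05 s, during which the arm holds its last target. There are 200 camera calls.

## Working session

There is one attempt and no reset: what is moved stays moved. The work goes in short steps, Python scripts to look and compute and a tool call to move; the robot and the scene stay as the last step left them, time stands still between calls to the robot, and variables do not carry over. Pictures are saved under pics/ and viewed, at most 10 in all, crops included, and the job is handed in when it is done.

```bash
ls; mkdir -p pics
```

Run:
```python
from plant import r
import cv2,numpy as np,pickle
print(r.get_state(), r.grip_depth)
for n in("top","side"):
    c=r.capture(n); pickle.dump(c,open(f"{n}0.pkl","wb")); cv2.imwrite(f"pics/{n}0.png",c["frame"][:,:,::-1]); print(n,c["fx"],c["cx"],c["cy"],c["cam_to_world"])
```

```text
pics
plant.py
{'time_s': 0.0, 'joints': array([-5.38526957e+01,  2.05928448e+01,  6.32860876e-01, -2.02582113e-02,
       -7.01365997e+01, -1.65072569e+01]), 'qd': array([ 0.07713401, -0.02277627, -0.0099321 ,  0.08878757, -0.04382758,
       -0.04723468]), 'joint_torque': array([ 1.08488846e-04, -5.82706475e+01,  2.93060589e+01,  6.99741259e+00,
        6.76023628e-03, -2.32443081e-04]), 'tcp_pos': array([ 0.22668069, -0.63526529,  0.22559942]), 'eef_rot': array([ 1.79901986e+02, -9.18675851e-03, -1.60366844e+02]), 'contact_force': array([ 0.41516506, -0.04178622, -0.2408626 ]), 'moment': array([0.00054617, 0.02996478, 0.04370255]), 'gripper_force': 0.0, 'gripper_width': 0.0873951975733237} 0.0188
top 387.8256301497041 321.1544862198812 196.125646307925 [[-0.07154505 -0.97537807  0.20861189  0.35134193]
 [-0.99743439  0.07047411 -0.01257163  0.36956708]
 [-0.00243965 -0.20897611 -0.9779177   1.03333697]
 [ 0.          0.          0.          1.        ]]
side 491.77971477814765 322.7013278138662 199.69629169892076 [[-0.89594971 -0.2179411   0.38700877  0.17755823]
 [-0.44414884  0.43485361 -0.78334803  1.16843651]
 [ 0.00243157 -0.87372994 -0.48640526  0.58717117]
 [ 0.          0.          0.          1.        ]]
```

View pics/top0.png

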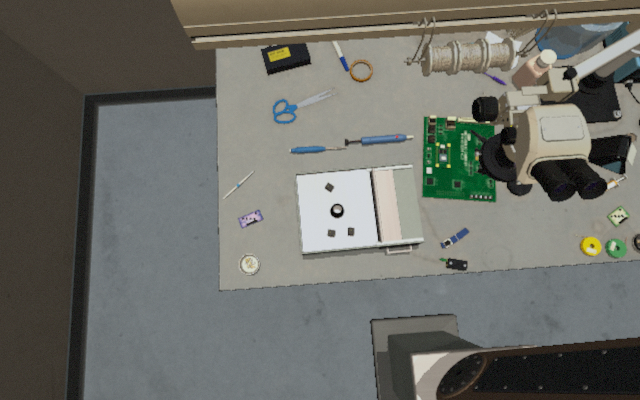

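View pics/side0.png

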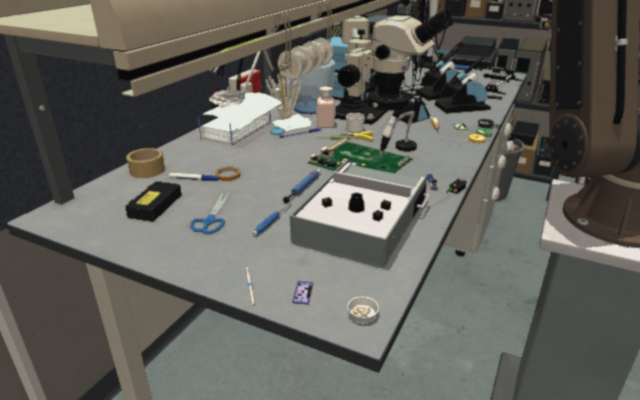

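Top view: the deck spans about cols 297–377, rows 170–252. Relays are near (329,187), (332,233) and (351,231), the loupe is at (337,211), and the cover is around cols 372–397. Next I'll measure the poses.

Create h.py:
```python
import numpy as np,cv2,pickle
def ray(c,u,v,z):
    u=np.asarray(u,float);v=np.asarray(v,float)
    T=c["cam_to_world"];d=np.stack([(u-c["cx"])/c["fx"],(v-c["cy"])/c["fy"],np.ones_like(u)],-1)@T[:3,:3].T
    return T[:3,3]+d*((z-T[2,3])/d[...,2])[...,None]
def proj(c,P):
    T=c["cam_to_world"];p=(np.asarray(P)-T[:3,3])@T[:3,:3]
    return p[...,0]/p[...,2]*c["fx"]+c["cx"],p[...,1]/p[...,2]*c["fy"]+c["cy"]
def cloud(c):
    v,u=np.mgrid[:400,:640];T=c["cam_to_world"];z=c["z_map"]
    P=np.stack([(u-c["cx"])/c["fx"]*z,(v-c["cy"])/c["fy"]*z,z],-1)@T[:3,:3].T+T[:3,3]
    P[z==0]=np.nan; return P
```

Run:
```python
from h import *
for n,roi in(("top",(160,260,285,430)),("side",(150,280,280,450))):
    c=pickle.load(open(n+"0.pkl","rb"));P=cloud(c);f=c["frame"].astype(int)
    a,b,l,q=roi; sub=np.zeros((400,640),bool);sub[a:b,l:q]=1
    g=f.min(-1)
    deck=(sub&(g>185)).astype(np.uint8)
    k=cv2.connectedComponentsWithStats(deck)
    i=1+np.argmax(k[2][1:,4]);m=(k[1]==i).astype(np.uint8)
    ct=max(cv2.findContours(m,0,2)[0],key=cv2.contourArea)
    print(n,"deck area",k[2][i],"z med",np.nanmedian(P[m>0][:,2]))
    h=ct[:,0];W=ray(c,h[:,0],h[:,1],.06)[:,:2].astype(np.float32)
    R=cv2.minAreaRect(W);print("rect",R); print(cv2.boxPoints(R).round(4).tolist())
    hull=cv2.convexHull(ct);hm=np.zeros_like(m);cv2.fillPoly(hm,[hull],1)
    dk=(hm>0)&(f.max(-1)<90)
    k=cv2.connectedComponentsWithStats(dk.astype(np.uint8))
    for j in range(1,k[0]):
        if k[2][j,4]>6:
            u,v=k[3][j];print("blob",k[2][j],k[3][j].round(1),ray(c,u,v,.068).round(4))
    cv2.imwrite(f"pics/{n}crop.png",cv2.resize(c["frame"][a:b,l:q,::-1],None,fx=4.6,fy=4.6,interpolation=cv2.INTER_CUBIC))
    Z=P[...,2]
    print("z>0.076 pts in roi", [ (round(x,3),round(y,3),round(z,3)) for x,y,z in P[sub&(Z>.073)&(Z<.09)][::25]])
```

```text
top deck area [ 297  165  127   87 6666] z med 0.05953747182251823
rect ((0.5232749581336975, 0.26402580738067627), (0.19797290861606598, 0.30195942521095276), 1.6087473630905151)
[[0.42010000348091125, 0.412200003862381], [0.428600013256073, 0.11029999703168869], [0.6265000104904175, 0.11590000241994858], [0.6179999709129333, 0.41769999265670776]]
blob [370 172  11  69 147] [374.8 206.6] [0.5204 0.2238 0.068 ]
blob [326 183   7   9  35] [329.1 187.1] [0.5794 0.3353 0.068 ]
blob [331 204  13  14  80] [336.6 211.7] [0.5143 0.3212 0.068 ]
blob [348 228   6   7  33] [350.  231.1] [0.4631 0.2916 0.068 ]
blob [328 230   7   6  27] [331.3 232.9] [0.4618 0.3385 0.068 ]
z>0.076 pts in roi [(np.float64(0.626), np.float64(0.156), np.float64(0.073)), (np.float64(0.599), np.float64(0.22), np.float64(0.084)), (np.float64(0.585), np.float64(0.333), np.float64(0.077)), (np.float64(0.579), np.float64(0.343), np.float64(0.074)), (np.float64(0.562), np.float64(0.219), np.float64(0.085)), (np.float64(0.537), np.float64(0.221), np.float64(0.083)), (np.float64(0.525), np.float64(0.307), np.float64(0.084)
[... 2107 characters left out ...]
p.float64(0.445), np.float64(0.225), np.float64(0.078)), (np.float64(0.527), np.float64(0.316), np.float64(0.087)), (np.float64(0.582), np.float64(0.334), np.float64(0.075)), (np.float64(0.52), np.float64(0.332), np.float64(0.087)), (np.float64(0.523), np.float64(0.334), np.float64(0.085)), (np.float64(0.529), np.float64(0.333), np.float64(0.08)), (np.float64(0.578), np.float64(0.347), np.float64(0.073)), (np.float64(0.457), np.float64(0.288), np.float64(0.074)), (np.float64(0.456), np.float64(0.3), np.float64(0.078)), (np.float64(0.52), np.float64(0.336), np.float64(0.075)), (np.float64(0.514), np.float64(0.339), np.float64(0.073)), (np.float64(0.453), np.float64(0.337), np.float64(0.076))]
```

View pics/topcrop.png

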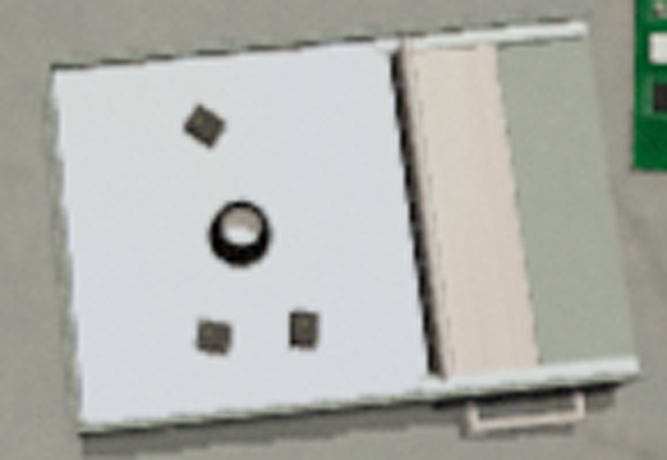

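The tray origin is about (0.5225, 0.260) with yaw about 1.5°. In tray coordinates, the relays are at (58,75), (-60,34) and (-59,81), and the loupe is at (-3,58), all in mm. The lip is about 3 mm open.

Create w.py:
```python
# python3 w.py t|w x y z yaw ; several targets -> tool-axis deltas from the measured pose
import sys,numpy as np
from scipy.spatial.transform import Rotation as R
from plant import r
s=r.get_state();p=s["tcp_pos"];q=R.from_euler("xyz",s["eef_rot"],degrees=True)
O=np.array([.5225,.260,0]);Y=R.from_euler("z",1.5,degrees=True)
a=sys.argv[1:]
print("tray pos",(Y.inv().apply(p-O)).round(4),"F",s["contact_force"].round(1))
for i in range(0,len(a),5):
    t=np.array(a[i+1:i+5],float);P=t[:3] if a[i]=="w" else O+Y.apply(t[:3])
    d=q.inv().apply(P-p);e=(q.inv()*R.from_euler("xyz",[180,0,t[3]],degrees=True)).as_rotvec(degrees=True)
    print(d.round(4),e.round(2))
```

```bash
python3 w.py w .2 -.45 .47 -160.36 w .36 -.28 .47 -130 w .43 -.05 .47 -100 w .46 .14 .47 -88.5 t 0 -.015 .3 -88.5
```

```text
tray pos [-0.3191 -0.8873  0.2257] F [ 0.4 -0.6 -0. ]
[-0.0371  0.1839 -0.244 ] [ 0.09 -0.01 -0.01]
[-0.2449  0.2902 -0.2439] [ 9.000e-02  2.000e-02 -3.037e+01]
[-0.3881  0.4834 -0.2436] [ 8.000e-02  4.000e-02 -6.037e+01]
[-0.4802  0.6522 -0.2433] [ 8.000e-02  5.000e-02 -7.187e+01]
[-0.5747  0.7297 -0.0732] [ 8.000e-02  5.000e-02 -7.187e+01]
```
Each row .0417m max. First leg distance .31 → 8 rows. Then second .23 →6 rows. Send first 8 rows.

The rows are not in the units I measure in: shifts go in units of 100 mm. I convert before sending: -0.244 m is -2.44, 0.184 m is 1.84.

Request:
drive_effector(rows=[{"x":-0.37, "y":1.84, "z":-2.44}, {"x":-0.37, "y":1.84, "z":-2.44}, {"x":-0.37, "y":1.84, "z":-2.44}, {"x":-0.37, "y":1.84, "z":-2.44}, {"x":-0.37, "y":1.84, "z":-2.44}, {"x":-0.37, "y":1.84, "z":-2.44}, {"x":-0.37, "y":1.84, "z":-2.44}, {"x":-0.37, "y":1.84, "z":-2.44}, {"x":-0.37, "y":1.84, "z":-2.44}], jaw=0.0, grip_force=20)

```text
time_s: 0.85
tcp_pos: [0.1995, -0.449, 0.4757]
eef_rot: [-179.5, 0.2, -160.3]
contact_force: [0.1, -0.3, 0.8]
gripper_width: 0.0331
gripper_force: 0.0
```

```bash
python3 w.py  w .36 -.28 .47 -130 w .43 -.05 .47 -100
```

```text
tray pos [-0.3415 -0.7003  0.4757] F [ 0.1 -0.3  0.8]
[-0.2081  0.105   0.0055] [ -0.5    0.04 -30.3 ]
[-0.3515  0.298   0.0043] [ -0.51  -0.09 -60.3 ]
```

Scaled: -0.352 m is -3.52, 0.298 m is 2.98.

Request:
drive_effector(rows=[{"x":-2.08, "y":1.05, "az":-30}, {"x":-2.08, "y":1.05, "az":-30}, {"x":-2.08, "y":1.05, "az":-30}, {"x":-2.08, "y":1.05, "az":-30}, {"x":-2.08, "y":1.05, "az":-30}, {"x":-2.08, "y":1.05, "az":-30}, {"x":-3.52, "y":2.98, "az":-60}, {"x":-3.52, "y":2.98, "az":-60}, {"x":-3.52, "y":2.98, "az":-60}, {"x":-3.52, "y":2.98, "az":-60}, {"x":-3.52, "y":2.98, "az":-60}, {"x":-3.52, "y":2.98, "az":-60}])

```text
time_s: 1.85
tcp_pos: [0.4315, -0.0483, 0.4695]
eef_rot: [179.9, 0.0, -100.2]
contact_force: [0.9, -0.8, 0.7]
gripper_width: 0.0003
gripper_force: 0.0
```

```bash
python3 w.py  w .43 -.05 .47 -100 w .46 .14 .47 -88.5 t 0 -.01 .3 -88.5
```

```text
tray pos [-0.0991 -0.3058  0.4695] F [ 0.9 -0.8  0.7]
[ 0.0019  0.0011 -0.0005] [ 0.07  0.   -0.18]
[-0.1904  0.0052 -0.0005] [ 7.000e-02  1.000e-02 -1.168e+01]
[-0.3097 -0.0374  0.1695] [ 7.000e-02  1.000e-02 -1.168e+01]
```

Request:
drive_effector(rows=[{"x":-1.9, "y":0.05, "az":-11.7}, {"x":-1.9, "y":0.05, "az":-11.7}, {"x":-1.9, "y":0.05, "az":-11.7}, {"x":-1.9, "y":0.05, "az":-11.7}, {"x":-1.9, "y":0.05, "az":-11.7}, {"x":-3.1, "y":-0.37, "z":1.7, "az":-11.7}, {"x":-3.1, "y":-0.37, "z":1.7, "az":-11.7}, {"x":-3.1, "y":-0.37, "z":1.7, "az":-11.7}, {"x":-3.1, "y":-0.37, "z":1.7, "az":-11.7}, {"x":-3.1, "y":-0.37, "z":1.7, "az":-11.7}, {"x":-3.1, "y":-0.37, "z":1.7, "az":-11.7}, {"x":-3.1, "y":-0.37, "z":1.7, "az":-11.7}])

```text
time_s: 2.85
tcp_pos: [0.5226, 0.2473, 0.2959]
eef_rot: [179.6, -0.3, -88.6]
contact_force: [0.8, -0.3, 0.4]
gripper_width: 0.0004
gripper_force: 0.0
```

```bash
python3 w.py t 0 -.01 .1 -88.5 t 0 -.01 .066 -88.5 t 0 -.075 .066 -88.5
```

Run:
```python
from h import *
from plant import r
c=r.capture("side");cv2.imwrite("pics/s1.png",cv2.resize(c["frame"][60:300,200:520,::-1],None,fx=2.4,fy=2.4))
```

```text
tray pos [-0.0003 -0.0127  0.2959] F [ 0.8 -0.3  0.4]
[-0.0037 -0.0015  0.1959] [ 0.37 -0.29 -0.13]
[-0.0039 -0.0017  0.2299] [ 0.37 -0.29 -0.13]
[ 0.0611 -0.0019  0.2302] [ 0.37 -0.29 -0.13]
```

View pics/s1.png

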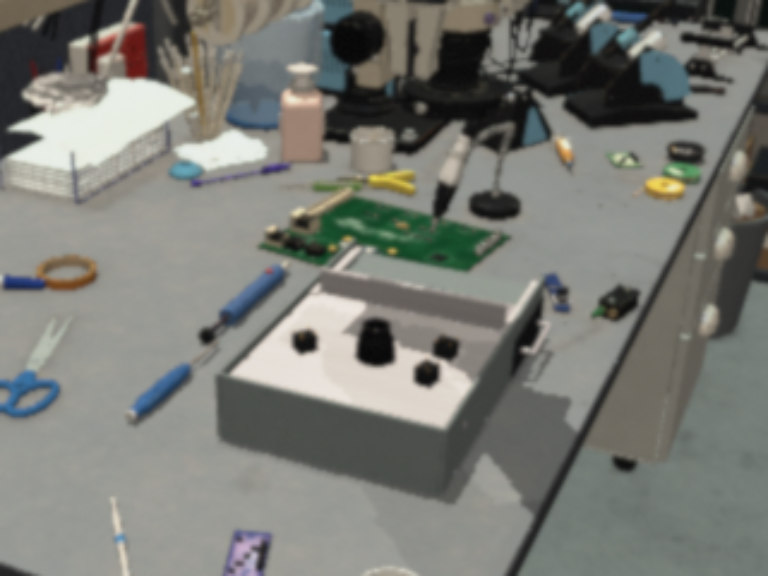

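The tray, relays and loupe are as before, and the arm's shadow falls on the deck. I can't make out the gripper near crop (411,70), so I'll check there.

Run:
```python
from h import *
from plant import r
a=pickle.load(open("side0.pkl","rb"));c=r.capture("side")
print(proj(c,[.5226,.2473,.296]),c["z_map"][60:100:5,371])
d=np.abs(c["frame"].astype(int)-a["frame"]).max(-1)>40
k=cv2.connectedComponentsWithStats(d.astype(np.uint8));print([x.tolist() for x in k[2][1:] if x[4]>60])
cv2.imwrite("pics/s2.png",c["frame"][:,:,::-1])
```

```text
(np.float64(371.68216578613385), np.float64(90.48227843179998)) [0.96847546 0.9717994  0.970081   0.97126627 0.97800756 0.9823327
 0.9841682  1.3266916 ]
[[344, 0, 20, 10, 126], [368, 0, 29, 5, 107], [592, 0, 12, 40, 215], [617, 0, 9, 32, 174], [619, 0, 17, 45, 239], [329, 5, 99, 55, 2052], [368, 19, 9, 18, 95], [549, 31, 36, 52, 1435], [598, 45, 28, 56, 554], [410, 53, 14, 11, 90], [577, 67, 13, 56, 393], [372, 69, 12, 22, 205], [626, 79, 12, 14, 149], [615, 92, 10, 16, 101], [551, 114, 13, 44, 302], [564, 121, 29, 56, 756], [591, 123, 8, 27, 88], [545, 183, 63, 59, 1707], [343, 186, 71, 32, 850], [403, 221, 37, 52, 1088], [587, 245, 53, 17, 494]]
```

View pics/s2.png

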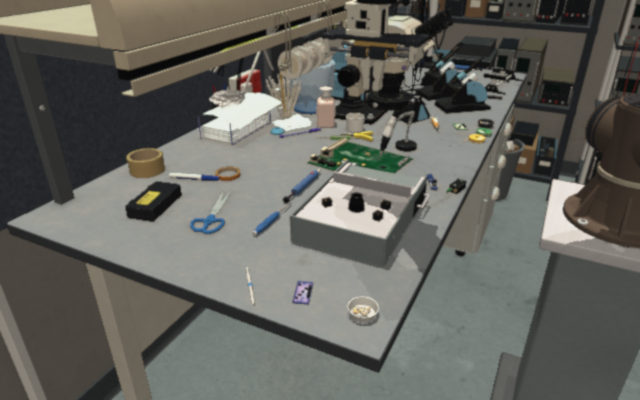

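The gripper is there: its fingers end at about (371,90), and the depth reading of 0.98 agrees. Next: descend to z 0.066 in front of the lip.

Scaled: 0.23 m is 2.3, 0.215 m is 2.15.

Request:
drive_effector(rows=[{"x":-0.03, "y":-0.01, "z":2}, {"x":-0.03, "y":-0.01, "z":2}, {"x":-0.03, "y":-0.01, "z":2}, {"x":-0.03, "y":-0.01, "z":2}, {"x":-0.03, "y":-0.01, "z":2}, {"x":-0.03, "y":-0.01, "z":2.15}, {"x":-0.03, "y":-0.01, "z":2.3}, {"x":-0.03, "y":-0.01, "z":2.3}, {"x":-0.03, "y":-0.01, "z":2.3}])

```text
time_s: 3.7
tcp_pos: [0.525, 0.2502, 0.0719]
eef_rot: [-179.9, 0.0, -88.7]
contact_force: [-0.2, 0.1, 0.7]
gripper_width: 0.0005
gripper_force: 0.0
```

```bash
python3 w.py t 0 -.01 .066 -88.5 t 0 -.075 .066 -88.5
```

```text
tray pos [ 0.0022 -0.0098  0.0719] F [-0.2  0.1  0.7]
[0.0002 0.0022 0.0059] [-0.07  0.04 -0.17]
[0.0652 0.002  0.0059] [-0.07  0.04 -0.17]
```

Scaled: 0.003 m is 0.03, 0.064 m is 0.64.

Request:
drive_effector(rows=[{"z":0.03}, {"x":0.06, "z":0.03}, {"x":0.13, "z":0.03}, {"x":0.2, "z":0.03}, {"x":0.27, "z":0.03}, {"x":0.34, "z":0.03}, {"x":0.41, "z":0.03}, {"x":0.48, "z":0.03}, {"x":0.55, "z":0.03}, {"x":0.6, "z":0.03}, {"x":0.64, "z":0.03}, {"x":0.64, "z":0.03}])

```text
time_s: 4.7
tcp_pos: [0.5254, 0.1852, 0.0673]
eef_rot: [179.9, -0.0, -88.7]
contact_force: [0.0, 0.4, -0.1]
gripper_width: 0.0002
gripper_force: 0.0
```

```bash
python3 w.py t 0 -.08 .066 -88.5
```

```text
tray pos [ 0.0009 -0.0749  0.0673] F [ 0.   0.4 -0.1]
[0.0051 0.0009 0.0013] [ 0.06 -0.04 -0.21]
```

Request:
drive_effector(rows=[{"x":0.02}, {"x":0.04}, {"x":0.06}, {"x":0.06}])

```text
time_s: 5.03
tcp_pos: [0.5255, 0.1823, 0.0673]
eef_rot: [-180.0, 0.2, -88.7]
contact_force: [-4.1, 10.5, -1.0]
gripper_width: 0.0003
gripper_force: 5.6
```

Request:
drive_effector(rows=[{"x":0.02}, {"x":0.04}, {"x":0.04}])

```text
time_s: 5.28
tcp_pos: [0.5257, 0.182, 0.0674]
eef_rot: [-179.9, 0.5, -88.7]
contact_force: [-11.9, 27.7, -3.0]
gripper_width: 0.0004
gripper_force: 14.0
```

```bash
python3 w.py
```

Run:
```python
from h import *
from plant import r
c=r.capture("side");P=cloud(c);s=P[150:280,280:450].reshape(-1,3);s=s[(s[:,2]>.072)&(s[:,2]<.083)&(abs(s[:,0]-.4)<.2)&(s[:,1]<.26)]
for lo in(.42,.46,.56,.6):
  q=s[(s[:,0]>lo)&(s[:,0]<lo+.04)];print(lo,len(q),np.median(q,0).round(4) if len(q) else 0)
```

```text
tray pos [ 0.0011 -0.0781  0.0674] F [-11.9  27.7  -3. ]
0.42 53 [0.4449 0.1696 0.078 ]
0.46 74 [0.48   0.1706 0.0778]
0.56 69 [0.5801 0.1729 0.078 ]
0.6 0 0
```

The cover is at its stop: 28 N with no further travel. Now back off, lift, and go behind the two relays on the -x side.

Request:
drive_effector(rows=[{"x":-0.12}, {"x":-0.16}, {"x":-0.16, "z":-0.35}, {"x":-0.16, "z":-0.7}, {"x":-0.16, "z":-0.7}])

```text
time_s: 5.75
tcp_pos: [0.5288, 0.1937, 0.1437]
eef_rot: [-179.6, 0.2, -88.6]
contact_force: [0.7, 0.6, 0.9]
gripper_width: 0.0007
gripper_force: 0.0
```

```bash
python3 w.py t -.06 .118 .137 -88.5 t -.06 .118 .066 -88.5
```

```text
tray pos [ 0.0045 -0.0664  0.1437] F [0.7 0.6 0.9]
[-0.1843  0.0648  0.0068] [-0.44  0.16 -0.05]
[-0.1841  0.0653  0.0778] [-0.44  0.16 -0.05]
```

Scaled: -0.184 m is -1.84, 0.074 m is 0.74.

Request:
drive_effector(rows=[{"x":-1.84, "y":0.63}, {"x":-1.84, "y":0.63}, {"x":-1.84, "y":0.63}, {"x":-1.84, "y":0.63}, {"x":-1.84, "y":0.63}, {"x":-1.84, "y":0.63}, {"x":-1.84, "y":0.63, "z":0.35}, {"x":-1.84, "y":0.63, "z":0.6}, {"x":-1.84, "y":0.63, "z":0.72}, {"x":-1.84, "y":0.63, "z":0.74}, {"x":-1.84, "y":0.63, "z":0.74}])

```text
time_s: 6.67
tcp_pos: [0.4583, 0.3739, 0.0628]
eef_rot: [179.9, -0.1, -88.7]
contact_force: [0.2, -0.7, 0.6]
gripper_width: 0.0002
gripper_force: 0.0
```

```bash
python3 w.py t -.06 .118 .065 -88.5 t -.06 -.062 .065 -88.5
```

```text
tray pos [-0.0612  0.1155  0.0628] F [ 0.2 -0.7  0.6]
[-0.0025 -0.0012 -0.0022] [ 0.06 -0.12 -0.16]
[ 0.1775 -0.0017 -0.0018] [ 0.06 -0.12 -0.16]
```

Scaled: -0.002 m is -0.02, 0.086 m is 0.86.

Request:
drive_effector(rows=[{"x":0.06, "z":-0.01}, {"x":0.14, "z":-0.02}, {"x":0.22, "z":-0.02}, {"x":0.3, "z":-0.02}, {"x":0.38, "z":-0.02}, {"x":0.46, "z":-0.02}, {"x":0.54, "z":-0.02}, {"x":0.62, "z":-0.02}, {"x":0.7, "z":-0.02}, {"x":0.78, "y":-0.01, "z":-0.02}, {"x":0.86, "y":-0.01, "z":-0.02}, {"x":0.86, "y":-0.01, "z":-0.02}])

```text
time_s: 7.67
tcp_pos: [0.461, 0.2872, 0.0654]
eef_rot: [180.0, -0.0, -88.7]
contact_force: [-0.7, -0.9, -0.9]
gripper_width: 0.0002
gripper_force: 0.0
```

```bash
python3 w.py t -.06 -.062 .065 -88.5
```

Run:
```python
from h import *
from plant import r
c=r.capture("side");cv2.imwrite("pics/s3.png",cv2.resize(c["frame"][150:280,280:450,::-1],None,fx=4,fy=4,interpolation=2))
```

```text
tray pos [-0.0607  0.0288  0.0654] F [-0.7 -0.9 -0.9]
[ 0.0908 -0.0011  0.0005] [ 0.05 -0.04 -0.22]
```

View pics/s3.png

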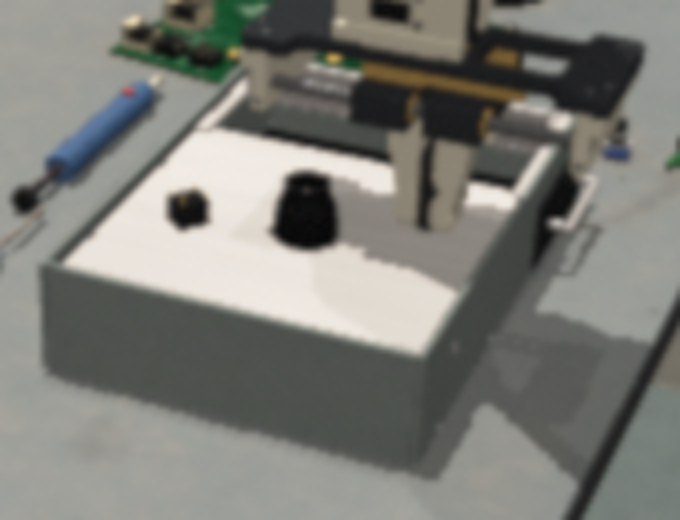

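Fingers at about (430,200) with both near relays hidden ahead of them. The loupe (305,210) and third relay (187,208) haven't moved. Continue the sweep.

Request:
drive_effector(rows=[{"x":0.08}, {"x":0.16}, {"x":0.24}, {"x":0.32}, {"x":0.4}, {"x":0.48}, {"x":0.56}, {"x":0.64}, {"x":0.72}, {"x":0.8}, {"x":0.88}, {"x":0.88}])

```text
time_s: 8.72
tcp_pos: [0.4631, 0.1994, 0.0655]
eef_rot: [180.0, -0.0, -88.7]
contact_force: [0.6, -0.7, 0.3]
gripper_width: -0.0001
gripper_force: 0.0
```

Request:
drive_effector(rows=[{"z":-0.35}, {"z":-0.7}, {"z":-0.7}])

```text
time_s: 8.97
tcp_pos: [0.4667, 0.203, 0.1417]
eef_rot: [-179.5, 0.3, -88.6]
contact_force: [1.0, 0.1, 1.2]
gripper_width: 0.0004
gripper_force: 0.0
```

```bash
python3 w.py t .0585 .114 .137 -88.5
```

Run:
```python
from h import *
from plant import r
c=r.capture("top");cv2.imwrite("pics/t4.png",cv2.resize(c["frame"][155:270,285:435,::-1],None,fx=4,fy=4,interpolation=2))
```

```text
tray pos [-0.0573 -0.0555  0.1417] F [1.  0.1 1.2]
[-0.1697 -0.1155  0.0065] [-0.45  0.27 -0.08]
```

View pics/t4.png

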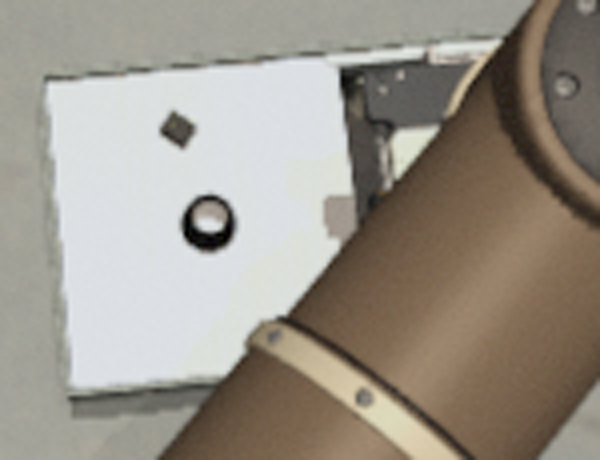

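The deck is clear on the near side as far as can be seen. The third relay is at (178,128) and the loupe at (208,222). Go behind the third relay.

Scaled: -0.17 m is -1.7, -0.116 m is -1.16.

Request:
drive_effector(rows=[{"x":-1.7, "y":-1.16}, {"x":-1.7, "y":-1.16}, {"x":-1.7, "y":-1.16}, {"x":-1.7, "y":-1.16}, {"x":-1.7, "y":-1.16}, {"x":-1.7, "y":-1.16}, {"x":-1.7, "y":-1.16}, {"x":-1.7, "y":-1.16, "z":0.35}, {"x":-1.7, "y":-1.16, "z":0.6}, {"x":-1.7, "y":-1.16, "z":0.7}, {"x":-1.7, "y":-1.16, "z":0.7}])

```text
time_s: 9.93
tcp_pos: [0.5738, 0.3716, 0.0628]
eef_rot: [179.8, -0.2, -88.7]
contact_force: [0.7, -0.6, 0.3]
gripper_width: 0.0005
gripper_force: 0.0
```

```bash
python3 w.py t .0585 .114 .065 -88.5 t .0585 -.062 .065 -88.5
```

```text
tray pos [0.0542 0.1102 0.0628] F [ 0.7 -0.6  0.3]
[-0.0038 -0.0043 -0.0023] [ 0.22 -0.2  -0.19]
[ 0.1722 -0.0049 -0.0016] [ 0.22 -0.2  -0.19]
```

Scaled: 0.086 m is 0.86, 0.078 m is 0.78.

Request:
drive_effector(rows=[{"y":-0.04, "z":-0.01}, {"x":0.07, "y":-0.05, "z":-0.02}, {"x":0.14, "y":-0.05, "z":-0.02}, {"x":0.22, "y":-0.05, "z":-0.02}, {"x":0.3, "y":-0.05, "z":-0.02}, {"x":0.38, "y":-0.05, "z":-0.02}, {"x":0.46, "y":-0.05, "z":-0.02}, {"x":0.54, "y":-0.05, "z":-0.02}, {"x":0.62, "y":-0.05, "z":-0.02}, {"x":0.7, "y":-0.05, "z":-0.02}, {"x":0.78, "y":-0.05, "z":-0.02}, {"x":0.86, "y":-0.05, "z":-0.02}])

```text
time_s: 10.93
tcp_pos: [0.5824, 0.2869, 0.0675]
eef_rot: [180.0, -0.0, -88.7]
contact_force: [-0.4, 0.3, -0.4]
gripper_width: 0.0003
gripper_force: 0.1
```

Request:
drive_effector(rows=[{"x":0.08}, {"x":0.16}, {"x":0.24}, {"x":0.32}, {"x":0.4}, {"x":0.48}, {"x":0.56}, {"x":0.64}, {"x":0.72}, {"x":0.8}, {"x":0.87}, {"x":0.87}])

```text
time_s: 11.93
tcp_pos: [0.5843, 0.1993, 0.0676]
eef_rot: [180.0, -0.0, -88.7]
contact_force: [0.6, 0.4, 0.4]
gripper_width: 0.0006
gripper_force: 0.0
```

Request:
drive_effector(rows=[{"z":-0.35}, {"z":-0.7}, {"z":-1}, {"z":-1}])

```text
time_s: 12.27
tcp_pos: [0.5879, 0.2024, 0.1747]
eef_rot: [-179.5, 0.2, -88.6]
contact_force: [1.0, 1.3, 0.0]
gripper_width: 0.0006
gripper_force: 0.0
```

```bash
python3 w.py t 0 -.118 .17 -88.5  t 0 -.118 .066 -88.5
```

Run:
```python
from h import *
from plant import r
c=r.capture("top");cv2.imwrite("pics/t5.png",cv2.resize(c["frame"][155:270,285:435,::-1],None,fx=4,fy=4,interpolation=2))
```

```text
tray pos [ 0.0638 -0.0593  0.1747] F [1.  1.3 0. ]
[0.0588 0.0638 0.0039] [-0.55  0.24 -0.08]
[0.0592 0.0648 0.1079] [-0.55  0.24 -0.08]
```

View pics/t5.png

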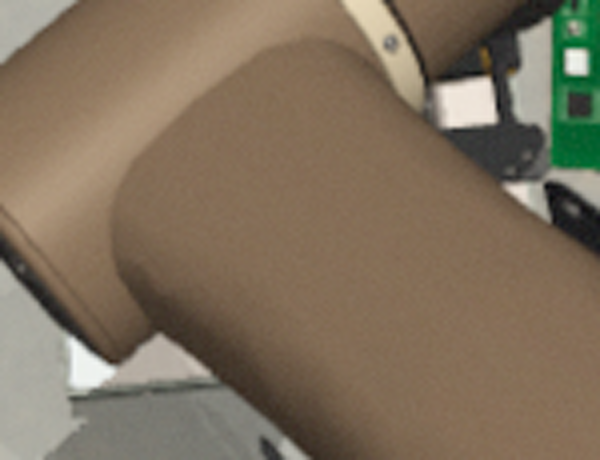

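The arm hides the deck here. Move over the shelf, then check with the side camera.

Scaled: 0.064 m is 0.64, 0.059 m is 0.59.

Request:
drive_effector(rows=[{"x":0.59, "y":0.64}, {"x":0.59, "y":0.64}, {"x":0.59, "y":0.64}, {"x":0.59, "y":0.64}])

```text
time_s: 12.65
tcp_pos: [0.5198, 0.1386, 0.1672]
eef_rot: [179.9, -0.0, -88.7]
contact_force: [0.3, 0.5, -0.4]
gripper_width: 0.0004
gripper_force: 0.0
```

```bash
python3 w.py t 0 -.118 .066 -88.5
```

Run:
```python
from h import *
from plant import r
c=r.capture("side");f=c["frame"];cv2.imwrite("pics/s6.png",cv2.resize(f[150:280,280:450,::-1],None,fx=4,fy=4,interpolation=2))
```

```text
tray pos [-0.0059 -0.1213  0.1672] F [ 0.3  0.5 -0.4]
[-0.0034 -0.006   0.1012] [ 0.06 -0.01 -0.21]
```

View pics/s6.png

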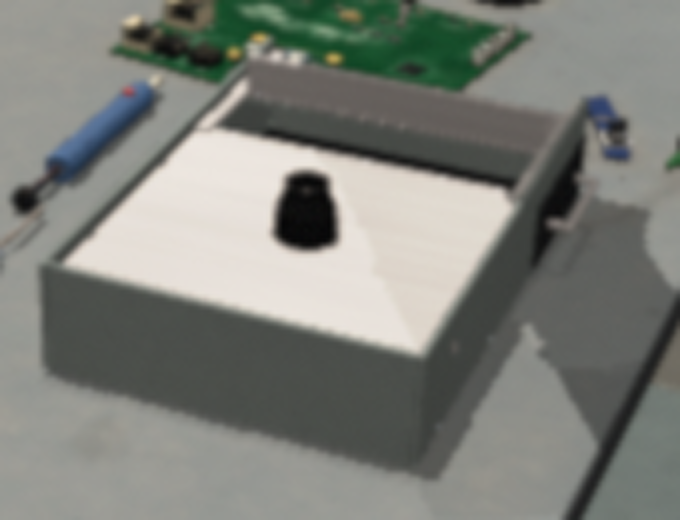

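The deck is empty, the loupe (305,210) is unmoved, and the lip stands open at the back. Now close the cover from its outer side.

Scaled: 0.099 m is 0.99, 0.09 m is 0.9.

Request:
drive_effector(rows=[{"y":-0.06, "z":0.35}, {"y":-0.06, "z":0.7}, {"y":-0.06, "z":0.9}, {"y":-0.06, "z":0.99}, {"y":-0.06, "z":0.99}])

```text
time_s: 13.12
tcp_pos: [0.5271, 0.1401, 0.066]
eef_rot: [179.8, -0.1, -88.7]
contact_force: [-0.2, -0.2, 1.2]
gripper_width: 0.0001
gripper_force: 0.0
```

```bash
python3 w.py t 0 -.05 .066 -88.5
```

```text
tray pos [ 0.0014 -0.12    0.066 ] F [-0.2 -0.2  1.2]
[-0.07    0.0016 -0.0002] [ 0.23 -0.14 -0.15]
```

Request:
drive_effector(rows=[{"x":-0.06}, {"x":-0.12}, {"x":-0.18}, {"x":-0.25}, {"x":-0.32}, {"x":-0.39}, {"x":-0.46}, {"x":-0.53}, {"x":-0.59}, {"x":-0.64}, {"x":-0.67}, {"x":-0.67}])

```text
time_s: 14.12
tcp_pos: [0.5262, 0.2081, 0.0684]
eef_rot: [180.0, 0.0, -88.6]
contact_force: [-0.7, -0.2, -0.6]
gripper_width: 0.0004
gripper_force: 0.0
```

Request:
drive_effector(rows=[{"x":-0.02}, {"x":-0.04}, {"x":-0.04}])

```text
time_s: 14.37
tcp_pos: [0.526, 0.2114, 0.0684]
eef_rot: [180.0, -0.0, -88.7]
contact_force: [0.2, -0.1, -0.2]
gripper_width: 0.0001
gripper_force: 0.1
```

```bash
python3 w.py
```

```text
tray pos [ 0.0022 -0.0487  0.0684] F [ 0.2 -0.1 -0.2]
```

Scaled: -0.004 m is -0.04, -0.002 m is -0.02.

Request:
drive_effector(rows=[{"x":-0.02}, {"x":-0.04}, {"x":-0.04}])

```text
time_s: 14.62
tcp_pos: [0.5259, 0.2125, 0.0684]
eef_rot: [179.9, -0.3, -88.7]
contact_force: [4.6, -13.2, 2.6]
gripper_width: 0.0006
gripper_force: 6.6
```

Request:
drive_effector(rows=[{"x":-0.02}, {"x":-0.04}, {"x":-0.04}])

```text
time_s: 14.87
tcp_pos: [0.5257, 0.2127, 0.0684]
eef_rot: [179.8, -0.6, -88.7]
contact_force: [11.2, -29.7, 3.9]
gripper_width: 0.0002
gripper_force: 14.5
```

```bash
python3 w.py
```

```text
tray pos [ 0.0019 -0.0473  0.0684] F [ 11.2 -29.7   3.9]
```

The cover is at its shut stop: 30 N with no travel. Back off, lift and verify.

Request:
drive_effector(rows=[{"x":0.1}, {"x":0.18}, {"x":0.18}, {"x":0.18, "z":-0.4}, {"x":0.18, "z":-0.8}, {"x":0.18, "z":-1.2}, {"x":0.18, "z":-1.5}, {"x":0.18, "z":-1.5}, {"x":0.18, "z":-1.5}])

```text
time_s: 15.62
tcp_pos: [0.5273, 0.2029, 0.2212]
eef_rot: [-179.8, 0.2, -88.6]
contact_force: [-0.1, 0.8, -1.0]
gripper_width: 0.0005
gripper_force: 0.0
```

Run:
```python
from h import *
from plant import r
s=r.get_state();print(s["contact_force"],s["tcp_pos"])
c=r.capture("side");f=c["frame"];a=pickle.load(open("side0.pkl","rb"))
x=np.vstack([a["frame"][150:330,225:450],f[150:330,225:450]]);cv2.imwrite("pics/s7.png",cv2.resize(np.hstack([x[:180],x[180:]])[:,:,::-1],None,fx=1.75,fy=1.75,interpolation=2))
P=cloud(c);s=P[150:280,280:450].reshape(-1,3);s=s[(s[:,2]>.072)&(s[:,2]<.083)&(s[:,1]<.26)]
for lo in(.42,.46,.56,.6):
  q=s[(s[:,0]>lo)&(s[:,0]<lo+.04)];print(lo,len(q),np.median(q,0).round(4) if len(q) else 0)
```

```text
[-0.12341345  0.75348212 -0.95730882] [0.5273077  0.20292846 0.22115866]
0.42 60 [0.4461 0.2252 0.0777]
0.46 70 [0.4805 0.2263 0.0776]
0.56 71 [0.5799 0.2281 0.0775]
0.6 33 [0.6107 0.2289 0.0774]
```

View pics/s7.png

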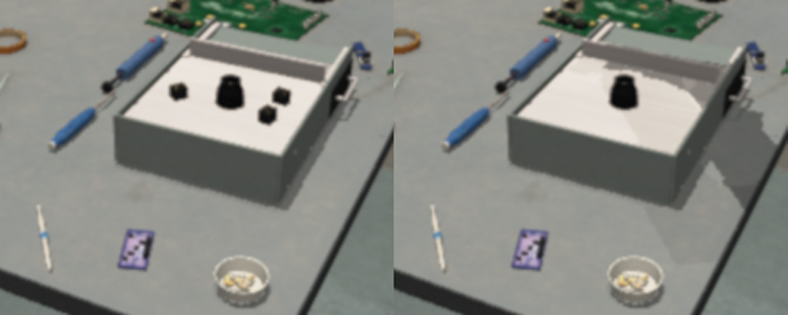

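Comparing start (left) with now (right), the relays are gone, and the loupe (625,92) and bystanders are unmoved. The lip moved 55.5 mm between open and shut, so the cover is fully shut.

```bash
python3 -c "
from plant import r
print(r.close_job())"
```

```text
the job is handed in; nothing more can be done
None
```

I opened the cover to its stop, swept all three relays into the drawer and pushed the cover fully shut in about 16 s; the loupe and surrounding items look unmoved in the side view, and the job is handed in (no verdict was returned).

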